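# Load the sample carrier over the lip and index the shutter

### The job

Load the flat metal sample carrier into the holder: lay it flat on the holder's loading bed and let go, then push it endways over the raised lip so that it drops into the pocket beyond, and on, gently, until it lies flat on the pocket floor and bears on the end stop, pressing in the stop's pin (the depth of the stop differs each time). Then slide the shutter on top by its knob, away from the closed stop where it is, to the very next stop (the middle one of three) so that it clicks in there and the port is open. Leave the amber bottle standing where it is.

Things in the scene. Friction and masses are not known exactly. Their poses are not given: they have to be found in the camera images.
- carrier_center (a point): Centre of the loose sample carrier, a flat aluminium plate 100 x 56 x 12 mm (its own x, y, z) with a white disc inset flush in its top, about 0.2 kg (varies). It starts lying flat on the worktop, long axis (x) roughly across the robot's view (along world y). Either end may lead, as it is symmetrical.
- holder: Fixed metal holder, base 298 x 78 mm. Origin: at its underside on the worktop, mid-width, on the pocket-side face of the lip. x = direction of pushing (bed, lip, pocket; roughly to the robot's right), y = across (roughly away from the robot), z up. Lip top: x -6 to 0 mm, 22 mm above the worktop; a ramp rises to it from x = -18 on the bed's side.
- bed (a point): Point on the top of the holder's loading bed (18 mm above the worktop) where the carrier's centre belongs, long axis along the holder's x. Bed: holder x -140 to -18 mm, 78 mm wide, open at its outer end and sides. From x = -32 to 0 flared guides, tops at 30 mm, 80 mm apart narrowing to the pocket's 62, lead over the lip.
- pocket (a point): Point on the pocket floor (14 mm above the worktop), 50 mm beyond the lip. Pocket 62 mm wide between walls 32 mm high. A carrier lying in it stands 4 mm above the lip, so a fingertip sliding along 1 to 2 mm above the lip (no lower) pushes it all the way from bed to end stop. It tips nose down over the lip; pushed clear of the lip its tail drops by itself.
- port (a point): Centre of the port (40 x 26 mm) in the top of the bridge that roofs the pocket from holder x = 45 to 158 mm. Bridge underside 44 mm, top 49 mm above the worktop, 124 mm wide, with shutter guide strips up to 55 mm. The carrier cannot be lowered in from above; it must slide in under the bridge.
- plunger (a joint): Travel in m of the light pin (12 mm thick, under 0.4 N) in the face of the end stop: 0 = free, standing 6 mm proud; 0.006 = flush, i.e. the carrier's end bears on the stop. The stop is a fixed rigid steel block under the bridge, set at a depth that is not measured: its face is anywhere from 108 to 124 mm beyond the lip. Feel for it (a rise of 5 to 10 N); pushing over 40 N is too hard.
- shutter_knob (a point): Centre of the shutter's black knob, a bar 32 mm (holder x) by 14 mm (holder y) by 24 mm high (12 mm above and below this point), standing up from the shutter plate on the bridge; its foot is at about z = 53.5 mm, its top at about 77.5 mm. When closed it is 38 mm to holder +y of the holder's middle, at holder x = 85 mm. It can be pinched across its 14 mm from above.
- shutter (a joint): Shutter travel in m along the holder's +y: stops at 0 (closed, the start), 0.035 (next stop, large window over the port) and 0.070 (third, small window). At each stop a caged roller (beside the knob, cage up to 79 mm high, holder x 110 to 151 mm) drops between rods and holds it against about 3 N, centring it from within some 4 mm; in between the shutter stays where it is left.
- amber_bottle_center (a point): Centre of a loose amber glass bottle, 60 mm across and 133 mm high, standing beyond the carrier; a bystander, to be left alone.
Not all that is in view belongs to the job. What is shaped like the part that bears carrier_center but green or pink is not meant.

How it is judged:
On the way, in this order (a step that is already met when the one before it is completed fails the run):
1. the carrier lies flat on the loading bed, let go (x of carrier_center in the frame of holder between -0.125 and -0.06 m and y of carrier_center in the frame of holder between -0.03 and 0.03 m and z of carrier_center in the frame of holder between 0.021 and 0.027 m and angle between carrier_center's own z axis and vertical below 0.04 rad and contact force between carrier and the fingers below 0.05 N), for 0.2 s.
2. the carrier lies flat in the pocket, against the end stop (value of joint plunger above 0.0035 m and x of carrier_center in the frame of holder above 0.05 m and y of carrier_center in the frame of holder between -0.006 and 0.006 m and z of carrier_center in the frame of holder between 0.017 and 0.022 m and angle between carrier_center's own z axis and vertical below 0.04 rad), for 0.2 s.
3. the shutter is in its next (middle) stop (value of joint shutter between 0.0315 and 0.0385 m), for 0.2 s.
At the end, for the whole second after the job is handed in: The carrier rests flat (within 0.04 rad) on the pocket floor, beyond the lip, the pin of the end stop pressed in at least 3.5 of its 6 mm (leading end within 2.5 mm of the stop); the shutter rests within 3.5 mm of its middle stop; both still (all of step 2 and all of step 3 and linear speed of carrier below 0.01 m/s and velocity of joint shutter between -0.01 and 0.01 m/s); the robot touches nothing.
It fails at once if the carrier, past the lip, is pushed with more than 40 N (x of carrier_center in the frame of holder above 0.03 m and contact force between carrier and the fingers above 40 N).
It fails at once if the amber bottle is shifted by more than 30 mm or tipped over (distance of amber_bottle_center from where it was at the start of the episode above 0.03 m).
It also fails if it takes over 64 s, if anything falls off the work surface, if the arm or the gripper's body presses on something with over 40 N, if the wrist force passes 120 N, or if a joint passes its speed limit or range.

### The arm

A 6-joint arm with a two-finger parallel gripper is mounted at the origin on a cart in front of the work surface, level with it; the furniture and walls round the work are solid. World frame = base frame: x ahead of the robot, y to its left, z up, the work surface at z = 0. Lengths are in m, angles in rad, forces in N, time in s.
With the tool pointing down it reaches from about 0.35 to 0.775 m from the base axis. Payload 7.3 kg.
Tool frame: the origin (TCP) lies on the centre line of the jaws, within the pads' length; the fingertips stand 14 mm ahead of it and the grasp point (between the pads) lies 5 mm behind it; z points along the fingers, y is the direction in which the jaws open and shut (so a half turn about z gives the same grasp; the last joint's range is limited). The gripper opens to 92 mm and grips with 3 to 60 N. Pads are 19 mm wide; open, the fingers measure 130 mm over their backs; the gripper's body (75 mm by 190 mm) begins 47 mm behind the grasp point.
Start: joints at [-1.331, 0.342, 1.524, -0, 1.275, -0.146], TCP at [0.198, -0.486, 0.241] pointing down, gripper open.
Joint ranges: [-2.53, 2.53], [-0.77, 2.02], [0.04, 2.7], [-1, 4.14], [0.28, 2.66], [-3.11, 3.11]. Speed limits (rad/s): [2.57, 2.57, 3.14, 3.14, 3.14, 3.14].

### API

Orientations are given as [roll, pitch, yaw] about the fixed x, y, z axes, in that order (R = Rz(yaw) Ry(pitch) Rx(roll)).
In Python, from cell import telemetry, cams, robot gives the robot as it stands.
- The arm moves only by the tool servo_tool, never from a script. Its argument "targets" is text: rows parted by semicolons, each of 4 numbers parted by spaces: the shift along the tool's x, y, z in mm, then the turn about the tool's z in rad. In form: x y z yaw; .... A call has 1 to 20 rows; each row shifts and turns the pose as measured when the row begins, along the tool's axes as they then stand; what a row does not reach is not made up. A row lasts 1/8 s, in which the tool goes at most 62.5 mm and 10.7 degrees, less where a joint would pass 70% of its speed; a pose out of reach is approached as far as the arm can. A call with a gripper value outside its range is refused whole. "hand" is the opening, from 0 (shut) to 1 (fully open), set as the call begins (left out, the last holds). The fingers move at their own pace and stop on an object; "squeeze" is the grip in N (left out, the last holds). Time passes only in rows, so rows that do not move let the fingers close. It gives the time, the measured TCP pose, the force and the opening at its end, in the units of the state.
- telemetry.observe(): the state, without advancing time (a new reading comes with each control period).
- cams.read_camera(name): name is "side" or "top"; returns a dict with "color" (480x640x3 uint8, red, green, blue), "K" (3x3 intrinsics, pixels), "R" (3x3) and "t" (3): a world point X has camera coordinates R X + t. Camera axes: x right, y down, z forward; pixel columns grow to the right and rows downward; lengths in m; the calibration is good to about 2 mm. A picture is of the moment at which its call begins. There is no depth.
- robot.hand_in(): hands the job in, once; it reports no verdict.
Trained networks look in a picture, given as the dict that the camera call returned (one of the last four; its "shot" number tells which), for a name from the list of things; names that differ only in an ending like _2 or _b are one class to them, and where a whole thing is asked for, a point or a joint stands for the part that bears it (a point fixed in the world has none). Each returns a list of dicts, best first, with "score" (0 to 1); they miss things now and then, are a little off and sometimes report something else, mostly with a low value. They report only what shows in the picture. A call takes as long as a camera call. They do not tell look-alikes from the thing itself.
- cams.cut_out(picture, query): "region" (480x640 bool, what is visible of it) and "extent" ([centre column, centre row, width, height] in pixels, round what is visible of it).
The state is a dict: "time": time; "qpos": joint angles; "qvel": joint speeds; "joint_efforts": joint torques, N m; "tool_pos": TCP position; "tool_rot": TCP orientation; "contact_force": force on the tool from outside, world axes, zero at the start; "torque": the same for the moment, N m; "opening": finger opening in m.
Only numpy, scipy, OpenCV 4.12 (cv2) and the standard library are available. Lean on these libraries where they do the work, as an engineer would, in place of code of your own. Each camera call takes 0.05 s, during which the arm holds its last target.

## Working session

There is one attempt and no reset: what is moved stays moved. The work goes in short steps, Python scripts to look and compute and a tool call to move; the robot and the scene stay as the last step left them, time stands still between calls to the robot, and variables do not carry over. Pictures are saved under pics/ and viewed, and the job is handed in when it is done.

Besides the shell and the picture viewer there is one more tool, called after "Call:" as name(argument=value, ...) on one line, values as JSON. servo_tool: Moves the arm, as the interface text tells. Its arguments: {"type":"object","properties":{"targets":{"type":"string"},"hand":{"type":"number"},"squeeze":{"type":"number"}},"required":["targets"]}

```bash
ls; mkdir -p pics
cat > h.py <<'E'
import numpy as np, cv2
from cell import telemetry, cams, robot
def save(p,name,crop=None,scale=1):
    im=cv2.cvtColor(p["color"],cv2.COLOR_RGB2BGR)
    if crop: x0,y0,x1,y1=crop; im=im[y0:y1,x0:x1]
    if scale!=1: im=cv2.resize(im,None,fx=scale,fy=scale,interpolation=cv2.INTER_CUBIC)
    cv2.imwrite("pics/"+name,im)
def ray(p,u,v,z):
    d=p["R"].T@np.linalg.solve(p["K"],[u,v,1.]); c=-p["R"].T@p["t"]
    return c+d*(z-c[2])/d[2]
def proj(p,X):
    q=p["K"]@(p["R"]@np.asarray(X,float)+p["t"]); return q[:2]/q[2]
E
python3 - <<'E'
from h import *
print(telemetry.observe())
for n in("top","side"):
    p=cams.read_camera(n); save(p,n+"0.png"); print(n,-p["R"].T@p["t"],p["K"].tolist(),p["R"].round(3).tolist())
    for q in("carrier_center","holder","shutter_knob","amber_bottle_center"):
        for r in cams.cut_out(p,q)[:4]: print(q,round(r["score"],2),np.round(r["extent"],1))
E
```

```text
pics
{'time': 0.0, 'qpos': array([-1.33100849e+00,  3.42707651e-01,  1.52502163e+00, -1.90500956e-05,
        1.27538536e+00, -1.46040757e-01]), 'qvel': array([ 0.00157017, -0.00068455,  0.0016021 ,  0.00045414,  0.00179634,
        0.00121867]), 'joint_efforts': array([ 1.52295601e-03, -4.31248963e+01, -2.44218081e+01,  7.18119065e-02,
        5.59900166e-02, -1.33118510e-04]), 'tool_pos': array([ 0.19747476, -0.4860291 ,  0.24005116]), 'tool_rot': array([-3.14008422e+00, -2.03459554e-04,  3.85834006e-01]), 'contact_force': array([-0.44888593,  0.58635167, -0.6381922 ]), 'torque': array([-0.02906318, -0.04894129, -0.03712431]), 'opening': 0.09194372460649564}
top [0.42528307 0.09274618 1.03270142] [[600.3259970050799, 0.0, 322.4551255660536], [0.0, 600.3259970050799, 247.87450616396666], [0.0, 0.0, 1.0]] [[-0.002, -1.0, 0.006], [-0.994, 0.001, -0.107], [0.107, -0.007, -0.994]]
carrier_center 0.94 [176.  290.1  68.6  51.2]
carrier_center 0.84 [312.7 364.5  68.8  53.3]
carrier_center 0.58 [404.6 353.8  59.9  38. ]
holder 0.76 [400.8 258.4 190.   97.7]
shutter_knob 0.9 [458.1 262.8  54.4  86.8]
amber_bottle_center 0.6 [212.1 151.2  41.   52.3]
side [0.06465339 0.70823723 0.46888369] [[444.58304714399543, 0.0, 319.7758058066954], [0.0, 444.58304714399543, 243.6457867089721], [0.0, 0.0, 1.0]] [[-0.8, -0.599, 0.013], [-0.28, 0.354, -0.892], [0.53, -0.718, -0.451]]
carrier_center 0.94 [397.  315.1  38.4  42.5]
carrier_center 0.84 [255.8 355.6  71.4  50.8]
carrier_center 0.72 [425.5 275.4  48.8  32.2]
holder 0.9 [352.6 244.4 127.3  80.7]
shutter_knob 0.94 [382.9 221.4  66.5  28.9]
shutter_knob 0.26 [352.2 242.1 130.7  81.9]
amber_bottle_center 0.74 [190.8 263.2  40.5  69.9]
```

View pics/top0.png

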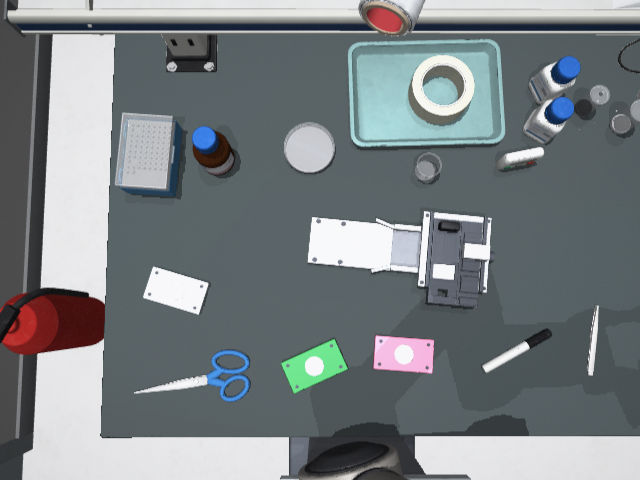

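View pics/side0.png

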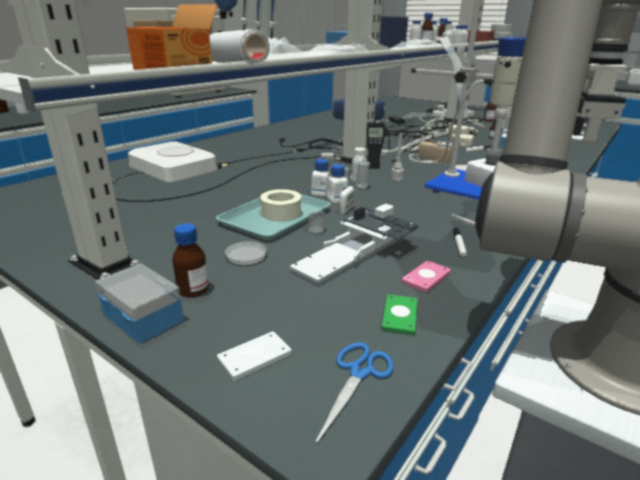

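The top view shows the silver plate at (176,290), the green decoy at (313,365) and the pink decoy at (404,354). The silver one fits, since the task rules out green and pink. The bottle is at (212,151), and the holder spans about (308–490, 210–305) with its bed on the left. Next I'll check enlarged crops and measure.

Run:
```python
from h import *
p=cams.read_camera("top"); save(p,"c1.png",(130,250,230,330),7); save(p,"c2.png",(295,195,505,315),3.8)
for q,z in(("carrier_center",.012),("holder",.018)):
    r=cams.cut_out(p,q)[0]; m=r["region"]
    ys,xs=np.nonzero(m)
    W=np.array([ray(p,u,v,z)[:2] for u,v in zip(xs,ys)])
    rc=cv2.minAreaRect((W*1000).astype(np.float32)); print(q,r["score"],rc, W.mean(0))
    if q=="carrier_center": 
        c=cv2.boxPoints(rc)/1000; print(c, [proj(p,[*a,z]).round(1) for a in c])
s=cams.read_camera("side"); save(s,"c3.png",(200,320,310,390),7)
for r in cams.cut_out(s,"carrier_center")[:3]:
    m=r["region"]; ys,xs=np.nonzero(m)
    W=np.array([ray(s,u,v,.012)[:2] for u,v in zip(xs,ys)]); print("side",cv2.minAreaRect((W*1000).astype(np.float32)),W.mean(0))
```

```text
carrier_center 0.92 ((463.968994140625, 334.3857116699219), (102.65528106689453, 56.41735076904297), 72.49087524414062) [0.4639778  0.33439004]
[[0.42162493 0.2939229 ]
 [0.4754284  0.27694935]
 [0.506313   0.3748485 ]
 [0.45250958 0.39182207]] [array([199.3, 315. ]), array([210. , 283.1]), array([152.7, 265. ]), array([141.8, 296.7])]
holder 0.79 ((524.463134765625, -47.57966613769531), (316.0616149902344, 157.00115966796875), 84.61061096191406) [ 0.5292927  -0.06748173]
side ((350.2180480957031, -37.76904296875), (120.72611236572266, 64.88444519042969), 85.82865142822266) [ 0.3499404  -0.03489289]
side ((331.2505187988281, 110.72563171386719), (55.125465393066406, 113.10285949707031), 24.12763214111328) [0.32978983 0.11385516]
side ((457.4053039550781, 342.0863342285156), (102.85823059082031, 67.81440734863281), 72.91558074951172) [0.45681473 0.34408122]
```

View pics/c1.png

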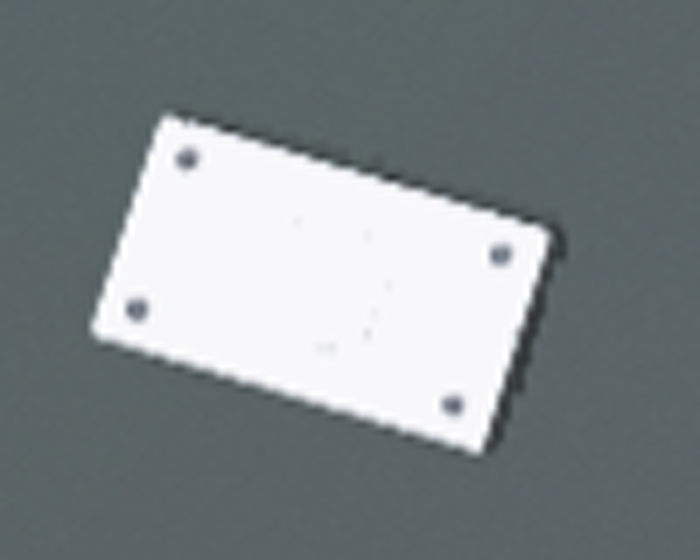

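View pics/c2.png

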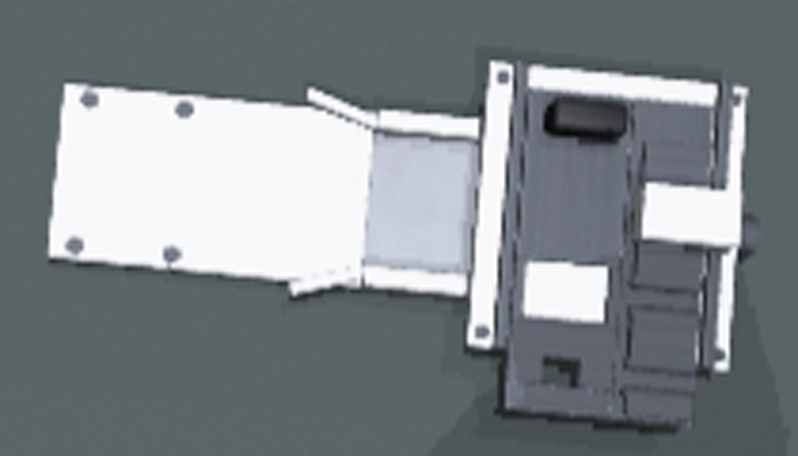

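The crop shows a plain silver plate with four holes, its disc barely visible. That is the carrier. Now I'll fit the holder pose to points picked in the enlarged crop.

```bash
cat > fit.py <<'E'
from h import *
from scipy.optimize import least_squares
p=cams.read_camera("top")
P=[(-140,39,18,65,85),(-140,-39,18,50,258),(0,31,22,376,135),(0,-31,22,364,266),
(45,62,55,490,62),(45,-62,55,468,345),(158,62,55,748,88),(158,-62,55,730,370)]
P=np.array(P,float); X=P[:,:3]/1000; uv=np.array([295,195])+(P[:,3:]+.5)/3.8-.5
def tw(q,X): c,s=np.cos(q[2]),np.sin(q[2]); return X@np.array([[c,-s,0],[s,c,0],[0,0,1]]).T+[q[0],q[1],0]
def res(q): return np.concatenate([proj(p,a)-b for a,b in zip(tw(q,X),uv)])
s=least_squares(res,[.52,-.05,-1.66],loss="soft_l1"); q=s.x
print(q, res(q).reshape(-1,2).round(1).tolist())
im=cv2.cvtColor(p["color"],cv2.COLOR_RGB2BGR)[195:315,295:505]; im=cv2.resize(im,None,fx=3.8,fy=3.8,interpolation=cv2.INTER_CUBIC)
def poly(a,col):
    a=np.array([(proj(p,t)-[295,195]+.5)*3.8 for t in tw(q,np.array(a)/1000.)]).astype(int); cv2.polylines(im,[a],True,col,1)
poly([(-140,39,18),(-140,-39,18),(0,-39,18),(0,39,18)],(0,0,255))
poly([(0,31,22),(0,-31,22),(45,-31,32),(45,31,32)],(0,160,0))
poly([(45,62,55),(45,-62,55),(158,-62,55),(158,62,55)],(255,0,0))
poly([(69,45,77.5),(101,45,77.5),(101,31,77.5),(69,31,77.5)],(0,255,255))
cv2.imwrite("pics/fit.png",im)
np.save("q.npy",q)
E
python3 fit.py
```

```text
[ 0.53491906 -0.0307896  -1.66979974] [[-0.2, 0.1], [-0.9, -0.1], [-0.6, -0.8], [-0.6, 0.9], [0.5, -0.2], [0.3, 0.2], [0.9, -0.4], [0.5, 0.3]]
```

View pics/fit.png

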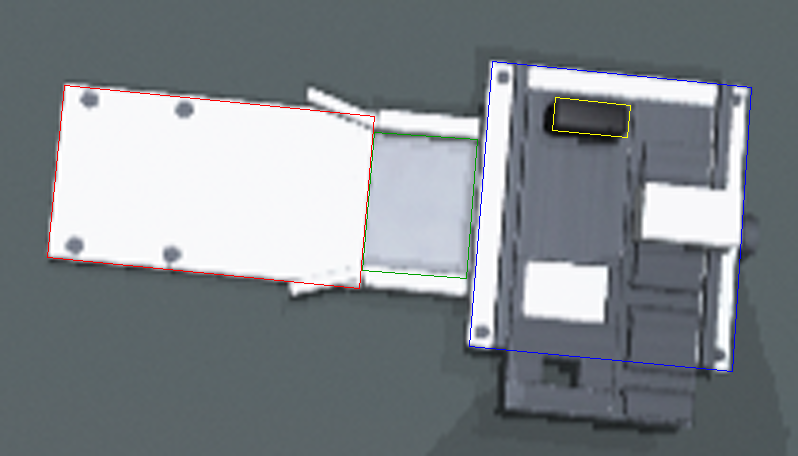

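View pics/c3.png

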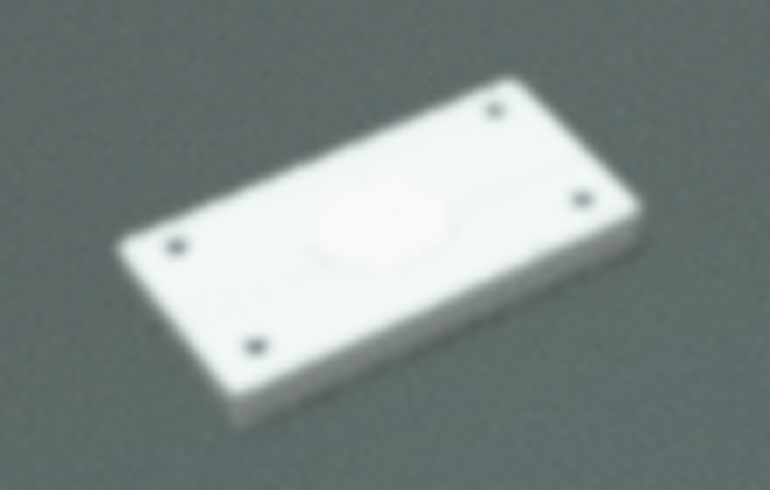

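The side crop shows the white disc, so the identity is confirmed. The holder fit is within 1 px and the knob overlay falls on the knob. Moving now.

Create go.py:
```python
# usage: go.py w x y z yaw | go.py h hx hy z   -> remaining shift in tool frame (mm), turn about tool z
import sys; from h import *
from scipy.spatial.transform import Rotation as Ro
s=telemetry.observe(); q=np.load("q.npy"); a=[float(v) for v in sys.argv[2:]]
if sys.argv[1]=="h":
    c,sn=np.cos(q[2]),np.sin(q[2]); t=[q[0]+c*a[0]-sn*a[1],q[1]+sn*a[0]+c*a[1],a[2]]; yaw=q[2]+np.pi
else: t=a[:3]; yaw=a[3]
R=Ro.from_euler("xyz",s["tool_rot"]).as_matrix()
print("t",round(s["time"],2),"pos",s["tool_pos"].round(4),"rot",s["tool_rot"].round(3),"F",s["contact_force"].round(1),"open",round(s["opening"],4))
d=np.array(t)-s["tool_pos"]
print("tool shift mm",(R.T@d*1000).round(1),"turn",round(-(((yaw-s["tool_rot"][2])+np.pi)%(2*np.pi)-np.pi),3),"target",np.round(t,4))
Rz=Ro.from_euler("xyz",[np.pi,0,yaw]).as_matrix(); print("in target axes",(Rz.T@d*1000).round(1))
c,sn=np.cos(q[2]),np.sin(q[2]); e=s["tool_pos"][:2]-q[:2]; print("holder frame mm",round((c*e[0]+sn*e[1])*1000,1),round((-sn*e[0]+c*e[1])*1000,1))
```

```text
(no output)
```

Call:
servo_tool(targets="45 -27 0 0; 45 -27 0 0; 45 -27 0 0; 45 -27 0 0; 45 -27 0 -0.17; 45 -27 0 -0.17; 45 -27 0 -0.17", hand=1)

```text
time: 1.68
tool_pos: [0.3999, -0.1748, 0.2406]
tool_rot: [3.138, 0.0, 0.903]
contact_force: [-0.2, 0.0, 0.0]
opening: 0.0918
```

```bash
python3 go.py w .464 .3345 .08 1.265
```

```text
t 1.68 pos [ 0.3999 -0.1748  0.2406] rot [3.138 0.    0.903] F [-0.2  0.   0. ] open 0.0918
tool shift mm [ 439.7 -265.6  159.3] turn -0.362 target [0.464  0.3345 0.08  ]
in target axes [504.9 -92.2 160.6]
holder frame mm 156.6 -120.1
```

Call:
servo_tool(targets="0 0 0 -0.18; 0 0 0 -0.18; 50 -9 0 0; 50 -9 0 0; 50 -9 0 0; 50 -9 0 0; 50 -9 0 0; 50 -9 0 0; 50 -9 10 0; 50 -9 20 0; 50 -9 30 0; 40 -9 30 0")

```text
time: 3.18
tool_pos: [0.461, 0.3385, 0.1516]
tool_rot: [3.125, -0.004, 1.277]
contact_force: [0.2, -0.7, 0.3]
opening: 0.0917
```

```bash
python3 go.py w .464 .3345 .08 1.265
```

```text
t 3.17 pos [0.461  0.3385 0.1516] rot [ 3.125 -0.004  1.277] F [ 0.2 -0.7  0.3] open 0.0917
tool shift mm [-3.2  2.9 71.6] turn 0.012 target [0.464  0.3345 0.08  ]
in target axes [-2.9  4.1 71.6]
holder frame mm -360.2 -110.1
```

Call:
servo_tool(targets="-3 3 35 0.012; 0 0 35 0; 0 0 0 0; 0 0 0 0")

```text
time: 3.68
tool_pos: [0.4632, 0.3381, 0.0782]
tool_rot: [3.127, -0.003, 1.269]
contact_force: [0.4, -0.3, 1.3]
opening: 0.0917
```

```bash
python3 go.py w .464 .3345 .017 1.265
python3 - <<'E'
from h import *
p=cams.read_camera("side"); save(p,"s1.png")
E
```

```text
t 3.67 pos [0.4632 0.3381 0.0782] rot [ 3.127e+00 -3.000e-03  1.269e+00] F [ 0.4 -0.3  1.3] open 0.0917
tool shift mm [-3.4  0.9 61.2] turn 0.004 target [0.464  0.3345 0.017 ]
in target axes [-3.2  1.8 61.2]
holder frame mm -360.0 -107.8
```

View pics/s1.png

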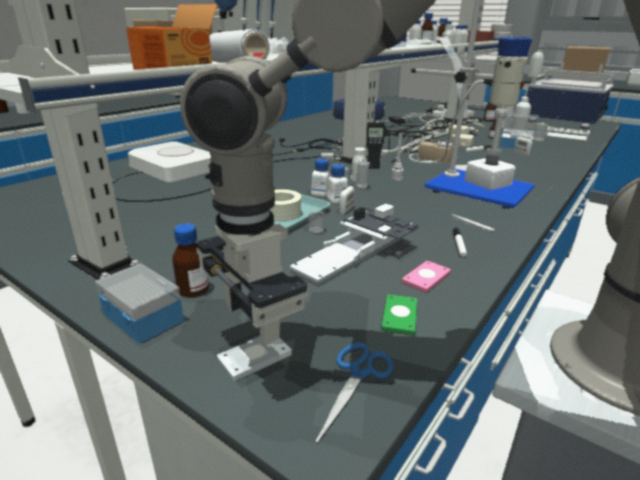

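Run:
```python
from h import *
p=cams.read_camera("top"); 
print(ray(p,222,165,0), ray(p,205,139,.133)); save(p,"t2.png",(100,90,340,330),2.4)
```

```text
[0.68300438 0.26190358 0.        ] [0.6905731  0.26685711 0.133     ]
```

View pics/t2.png

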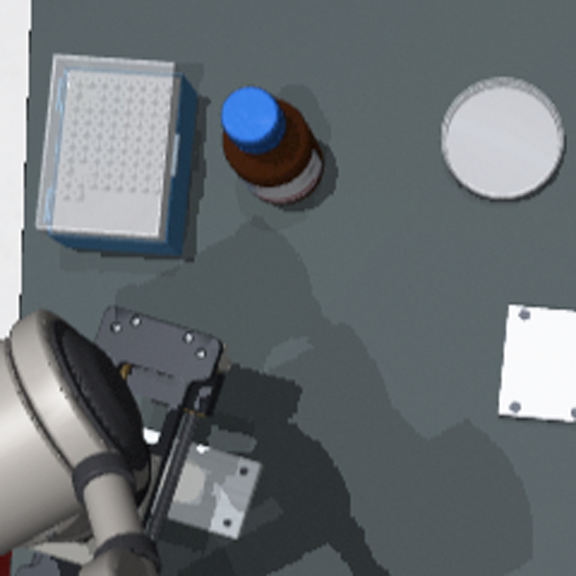

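The crop shows the bottle at about (0.687, 0.265), which leaves roughly 10 cm to the gripper body. Descending.

Call:
servo_tool(targets="-3.3 1.2 25 0; 0 0 25 0; 0 0 8 0; 0 0 0 0")

```text
time: 4.28
tool_pos: [0.4683, 0.3359, 0.0257]
tool_rot: [3.118, -0.012, 1.268]
contact_force: [0.3, -0.6, 0.3]
opening: 0.0916
```

```bash
python3 go.py w .464 .3345 .0175 1.265
```

```text
t 4.28 pos [0.4683 0.3359 0.0257] rot [ 3.118 -0.012  1.268] F [ 0.3 -0.6  0.3] open 0.0916
tool shift mm [-2.7 -3.8  8.1] turn 0.003 target [0.464  0.3345 0.0175]
in target axes [-2.6 -3.6  8.2]
holder frame mm -358.3 -102.6
```

Call:
servo_tool(targets="-2.6 -3.7 4 0; 0 0 4 0; 0 0 0 0")

```text
time: 4.65
tool_pos: [0.465, 0.3352, 0.0196]
tool_rot: [3.116, -0.015, 1.268]
contact_force: [-0.0, 0.5, 0.2]
opening: 0.0916
```

```bash
python3 go.py w .464 .3345 .0175 1.265
```

```text
t 4.65 pos [0.465  0.3352 0.0196] rot [ 3.116 -0.015  1.268] F [-0.   0.5  0.2] open 0.0916
tool shift mm [-1.  -0.8  2. ] turn 0.003 target [0.464  0.3345 0.0175]
in target axes [-1.  -0.8  2.1]
holder frame mm -357.3 -105.7
```

Call:
servo_tool(targets="-1 -0.8 1.8 0; 0 0 0 0; 0 0 0 0; 0 0 0 0; 0 0 0 0; 0 0 0 0", hand=0, squeeze=25)

```text
time: 5.4
tool_pos: [0.464, 0.3346, 0.0178]
tool_rot: [3.115, -0.015, 1.269]
contact_force: [-0.2, 0.7, 0.0]
opening: 0.0555
```

```bash
python3 go.py w .464 .3345 .0175 1.265
```

```text
t 5.4 pos [0.464  0.3346 0.0178] rot [ 3.115 -0.015  1.269] F [-0.2  0.7  0. ] open 0.0555
tool shift mm [-0.1 -0.   0.3] turn 0.004 target [0.464  0.3345 0.0175]
in target axes [-0.1 -0.   0.3]
holder frame mm -356.6 -106.7
```

Call:
servo_tool(targets="0 0 -10 0; 0 0 -20 0; 0 0 -20 0; 0 0 -15 0; 0 0 -10 0; 0 0 0 0; 0 0 0 0")

```text
time: 6.28
tool_pos: [0.4607, 0.3334, 0.0956]
tool_rot: [3.118, -0.013, 1.269]
contact_force: [-1.8, -0.1, -2.4]
opening: 0.0559
```

```bash
python3 go.py h -87 0 .08
python3 - <<'E'
from h import *
p=cams.read_camera("side"); save(p,"s2.png",(180,220,340,400),3.3)
E
```

```text
t 6.28 pos [0.4607 0.3334 0.0956] rot [ 3.118 -0.013  1.269] F [-1.8 -0.1 -2.4] open 0.0559
tool shift mm [ 84876.4 -17404.     676.1] turn -0.203 target [9.13420e+00 8.65432e+01 8.00000e-02]
in target axes [8.66449e+04 1.09900e+02 1.56000e+01]
holder frame mm -355.1 -109.9
```

View pics/s2.png

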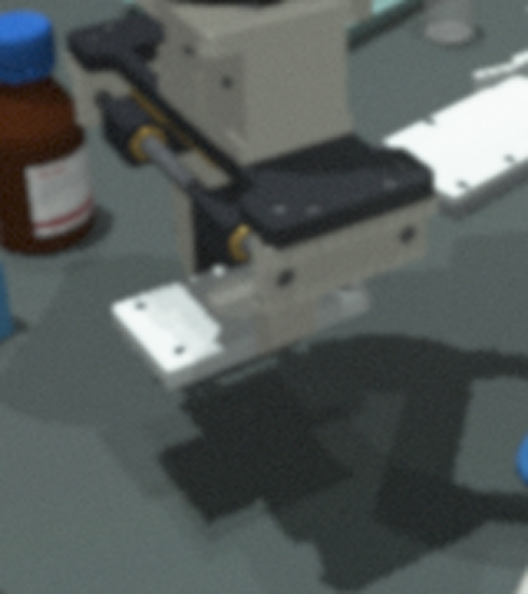

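Call:
servo_tool(targets="0 0 0 -0.1; 0 0 0 -0.1; -30 12 0 0; -40 16 0 0; -40 16 0 0; -40 16 0 0; -40 16 0 0; -35 14 0 0; -20 10 0 0; -10 5 0 0; 0 0 0 0; 0 0 0 0")

```text
time: 7.82
tool_pos: [0.54, 0.0622, 0.0889]
tool_rot: [3.127, -0.004, 1.477]
contact_force: [-0.2, 0.4, -1.3]
opening: 0.0558
```

```bash
python3 go.py h -.087 0 .05
```

```text
t 7.83 pos [0.54   0.0622 0.0889] rot [ 3.127 -0.004  1.477] F [-0.2  0.4 -1.3] open 0.0558
tool shift mm [-6.3  3.6 38.9] turn 0.006 target [0.5435 0.0558 0.05  ]
in target axes [-6.1  4.2 38.9]
holder frame mm -93.1 -4.2
```

Call:
servo_tool(targets="-6 4 8 0.006; 0 0 12 0; 0 0 12 0; 0 0 8 0; 0 0 0 0; 0 0 0 0")

```text
time: 8.57
tool_pos: [0.5431, 0.0578, 0.0451]
tool_rot: [3.13, -0.005, 1.474]
contact_force: [0.0, -0.1, -2.7]
opening: 0.0559
```

```bash
python3 go.py h -.087 0 .0363
python3 - <<'E'
from h import *
p=cams.read_camera("side"); save(p,"s3.png",(270,170,430,300),4.5)
p=cams.read_camera("top"); save(p,"t3.png",(280,190,500,320),3.5)
E
```

```text
t 8.57 pos [0.5431 0.0578 0.0451] rot [ 3.13  -0.005  1.474] F [ 0.  -0.1 -2.7] open 0.0559
tool shift mm [-2.   0.5  8.8] turn 0.002 target [0.5435 0.0558 0.0363]
in target axes [-1.9  0.6  8.8]
holder frame mm -88.9 -0.6
```

View pics/s3.png

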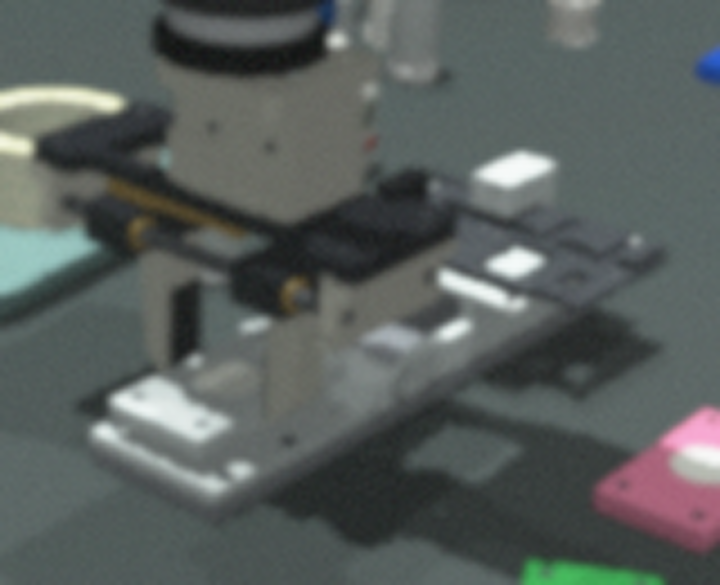

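View pics/t3.png

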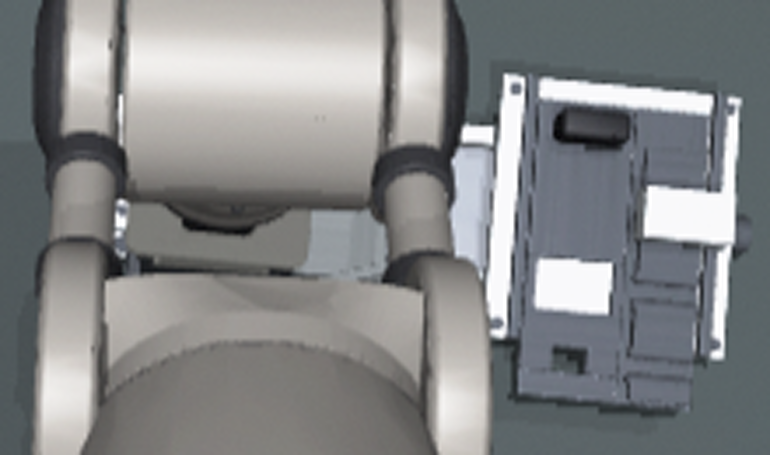

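The carrier is level and centred over the bed in the side view. Lowering to contact.

Call:
servo_tool(targets="-2 0.5 3 0; 0 0 3 0; 0 0 2 0; 0 0 1 0; 0 0 0.5 0")

```text
time: 9.3
tool_pos: [0.5441, 0.0554, 0.0361]
tool_rot: [3.128, -0.005, 1.474]
contact_force: [-1.8, -1.6, 3.9]
opening: 0.0554
```

```bash
python3 go.py h -.087 0 .0358
```

```text
t 9.3 pos [0.5441 0.0554 0.0361] rot [ 3.128 -0.005  1.474] F [-1.8 -1.6  3.9] open 0.0554
tool shift mm [ 0.4 -0.6  0.3] turn 0.002 target [0.5435 0.0558 0.0358]
in target axes [ 0.4 -0.6  0.3]
holder frame mm -86.6 0.6
```

Contact shows as +3.9 N. Releasing.

Call:
servo_tool(targets="0 0 0 0; 0 0 0 0; 0 0 0 0; 0 0 0 0; 0 0 0 0; 0 0 0 0", hand=1)

```text
time: 10.05
tool_pos: [0.545, 0.0555, 0.0369]
tool_rot: [3.125, -0.005, 1.474]
contact_force: [0.2, 0.4, 0.0]
opening: 0.092
```

Call:
servo_tool(targets="0 0 -10 0; 0 0 -20 0; 0 0 -10 0; 0 0 0 0")

```text
time: 10.55
tool_pos: [0.5445, 0.0553, 0.0793]
tool_rot: [3.125, -0.005, 1.474]
contact_force: [0.0, -0.8, -0.7]
opening: 0.0918
```

```bash
python3 go.py h -.160 0 .08
python3 - <<'E'
from h import *
p=cams.read_camera("side"); save(p,"s4.png",(270,170,430,300),4.5)
E
```

```text
t 10.55 pos [0.5445 0.0553 0.0793] rot [ 3.125 -0.005  1.474] F [ 0.  -0.8 -0.7] open 0.0918
tool shift mm [73.4 -0.8 -0.4] turn 0.002 target [0.5507 0.1284 0.08  ]
in target axes [73.4 -1.  -0.7]
holder frame mm -86.6 1.0
```

View pics/s4.png

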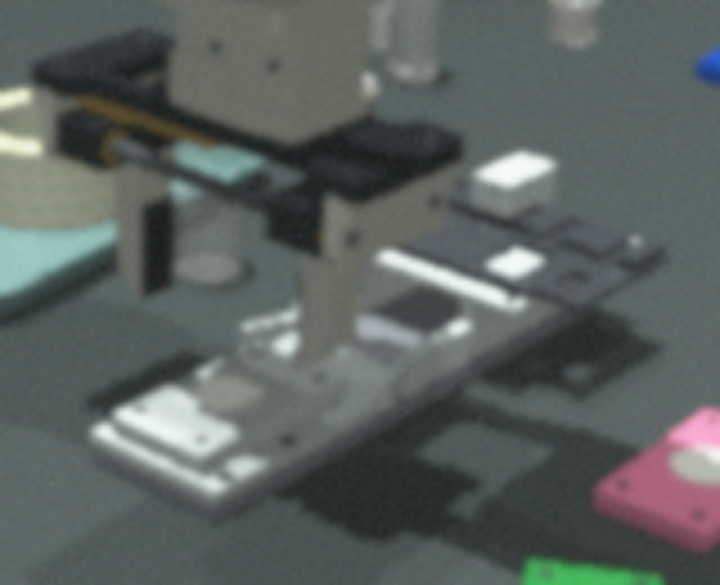

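The carrier lies released on the bed, with its tail about 3 mm inside the bed's outer end. Going behind it with the gripper closed.

Call:
servo_tool(targets="20 -1 0 0; 25 0 0 0; 25 0 0 0; 12 0 0 0; 0 0 10 0; 0 0 15 0; 0 0 8 0; 0 0 0 0", hand=0)

```text
time: 11.6
tool_pos: [0.5494, 0.1365, 0.0397]
tool_rot: [3.133, -0.003, 1.471]
contact_force: [-0.2, 0.0, -1.0]
opening: 0.0165
```

```bash
python3 go.py h -.160 0 .038
python3 - <<'E'
from h import *
p=cams.read_camera("side"); save(p,"s5.png",(250,170,430,300),4.3)
E
```

```text
t 11.6 pos [0.5494 0.1365 0.0397] rot [ 3.133e+00 -3.000e-03  1.471e+00] F [-0.2  0.  -1. ] open 0.0165
tool shift mm [-7.9  2.2  1.7] turn -0.001 target [0.5507 0.1284 0.038 ]
in target axes [-7.9  2.2  1.7]
holder frame mm -167.9 -2.2
```

View pics/s5.png

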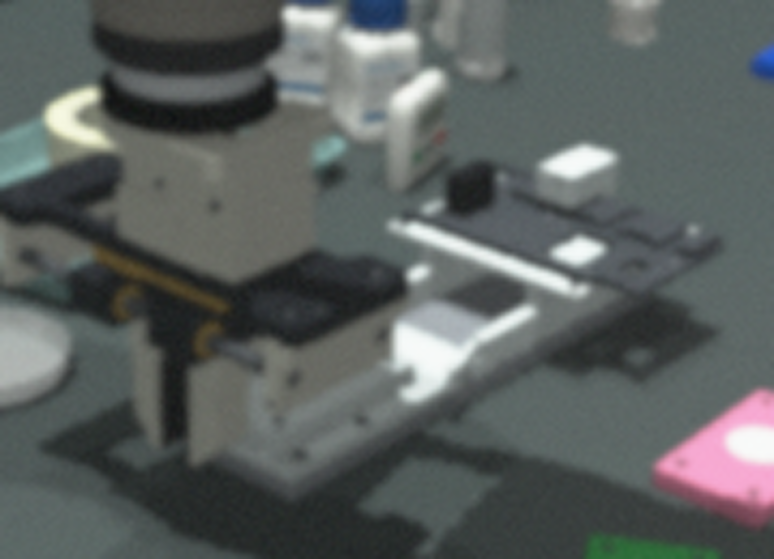

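Call:
servo_tool(targets="-4 2 1.2 0; -4 0 0.3 0; 0 0 0 0")

```text
time: 12.02
tool_pos: [0.5516, 0.1273, 0.0393]
tool_rot: [3.131, -0.003, 1.47]
contact_force: [-1.0, -0.1, 0.6]
opening: 0.0003
```

Call:
servo_tool(targets="-6 0 0 0; -6 0 0 0; -6 0 0 0; -6 0 0 0; 0 0 0 0")

```text
time: 12.65
tool_pos: [0.5491, 0.1018, 0.0397]
tool_rot: [3.13, -0.003, 1.47]
contact_force: [-0.1, 0.0, -0.8]
opening: 0.0004
```

```bash
python3 go.py h -.02 0 .038
```

```text
t 12.65 pos [0.5491 0.1018 0.0397] rot [ 3.13e+00 -3.00e-03  1.47e+00] F [-0.1  0.  -0.8] open 0.0004
tool shift mm [-113.3   -0.9    1.3] turn -0.002 target [ 0.5369 -0.0109  0.038 ]
in target axes [-113.3   -1.1    1.7]
holder frame mm -133.3 1.1
```

Call:
servo_tool(targets="-4 -1 1.5 0; -5 0 0.8 0; -6 0 0.4 0; -6 0 0.2 0; 0 0 0 0")

```text
time: 13.28
tool_pos: [0.5464, 0.0802, 0.0371]
tool_rot: [3.128, -0.004, 1.47]
contact_force: [-0.3, -0.1, 0.3]
opening: 0.0003
```

```bash
python3 go.py h -.02 0 .0377
python3 - <<'E'
from h import *
p=cams.read_camera("side"); save(p,"s6.png",(250,170,430,300),4.3)
E
```

```text
t 13.28 pos [0.5464 0.0802 0.0371] rot [ 3.128 -0.004  1.47 ] F [-0.3 -0.1  0.3] open 0.0003
tool shift mm [-91.5  -0.3  -1. ] turn -0.002 target [ 0.5369 -0.0109  0.0377]
in target axes [-91.5  -0.5  -0.6]
holder frame mm -111.5 0.5
```

View pics/s6.png

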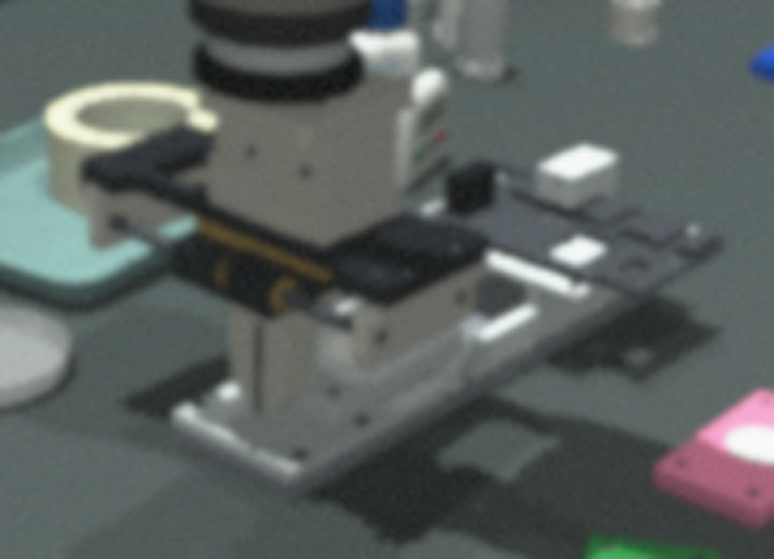

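Call:
servo_tool(targets="-6 -0.3 -0.5 0; -6 0 0 0; -6 0 0 0; -6 0 0 0; -6 0 0 0; 0 0 0 0")

```text
time: 14.08
tool_pos: [0.5425, 0.0481, 0.0371]
tool_rot: [3.129, -0.004, 1.47]
contact_force: [-0.3, -0.2, 0.0]
opening: 0.0001
```

```bash
python3 go.py h -.02 0 .0377
```

```text
t 14.07 pos [0.5425 0.0481 0.0371] rot [ 3.129 -0.004  1.47 ] F [-0.3 -0.2  0. ] open 0.0001
tool shift mm [-59.2   0.4  -0.8] turn -0.002 target [ 0.5369 -0.0109  0.0377]
in target axes [-59.2   0.3  -0.6]
holder frame mm -79.2 -0.3
```

Call:
servo_tool(targets="-6 0.3 -0.6 0; -6 0 -0.2 0; -6 0 0 0; -6 0 0 0; -6 0 0 0; 0 0 0 0")

```text
time: 14.82
tool_pos: [0.5397, 0.0161, 0.038]
tool_rot: [3.129, -0.004, 1.47]
contact_force: [-0.7, 0.7, -0.3]
opening: 0.0004
```

```bash
python3 go.py h -.02 0 .0378
python3 - <<'E'
from h import *
p=cams.read_camera("side"); save(p,"s7.png",(270,170,430,300),4.5)
E
```

```text
t 14.82 pos [0.5397 0.0161 0.038 ] rot [ 3.129 -0.004  1.47 ] F [-0.7  0.7 -0.3] open 0.0004
tool shift mm [-27.2  -0.1   0.1] turn -0.001 target [ 0.5369 -0.0109  0.0378]
in target axes [-27.2  -0.1   0.2]
holder frame mm -47.2 0.1
```

View pics/s7.png

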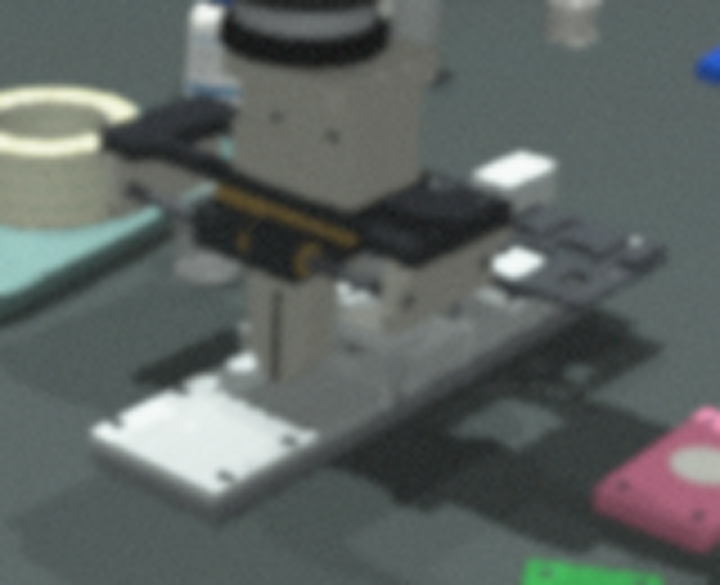

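Call:
servo_tool(targets="-5 0 0 0; -5 0 0 0; -5 0 0 0; -5 0 0 0; 0 0 0 0")

```text
time: 15.5
tool_pos: [0.5371, -0.005, 0.0374]
tool_rot: [3.13, -0.004, 1.471]
contact_force: [0.4, 0.1, 0.0]
opening: 0.0008
```

```bash
python3 go.py h -.002 0 .0378
```

```text
t 15.5 pos [ 0.5371 -0.005   0.0374] rot [ 3.13  -0.004  1.471] F [0.4 0.1 0. ] open 0.0008
tool shift mm [-23.9   0.4  -0.4] turn -0.001 target [ 0.5351 -0.0288  0.0378]
in target axes [-23.9   0.4  -0.4]
holder frame mm -25.9 -0.4
```

Call:
servo_tool(targets="-4 0.4 -0.5 0; -4 0 0 0; -4 0 0 0; -3 0 0 0; 0 0 0 0")

```text
time: 16.12
tool_pos: [0.5359, -0.0209, 0.038]
tool_rot: [3.13, -0.004, 1.471]
contact_force: [-0.6, 0.3, 0.0]
opening: 0.0
```

```bash
python3 go.py h -.002 0 .0378
python3 - <<'E'
from h import *
p=cams.read_camera("side"); save(p,"s8.png",(290,180,420,280),5.5)
E
```

```text
t 16.12 pos [ 0.5359 -0.0209  0.038 ] rot [ 3.13  -0.004  1.471] F [-0.6  0.3  0. ] open 0.0
tool shift mm [-8.  -0.   0.1] turn -0.001 target [ 0.5351 -0.0288  0.0378]
in target axes [-8.  -0.   0.2]
holder frame mm -10.0 0.0
```

View pics/s8.png

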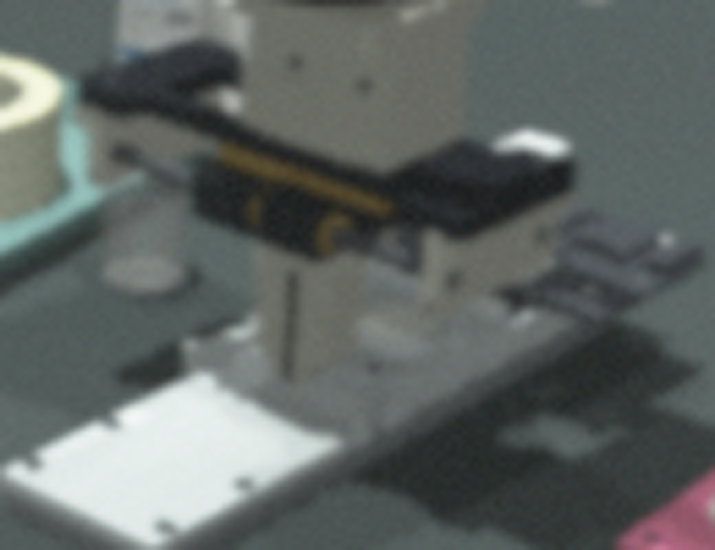

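Call:
servo_tool(targets="-2 0 0.5 0; -2 0 0.3 0; -1.5 0 0 0; -1.5 0 0 0; 0 0 0 0")

```text
time: 16.8
tool_pos: [0.5356, -0.0277, 0.0375]
tool_rot: [3.129, -0.004, 1.471]
contact_force: [-0.1, 0.6, 1.3]
opening: 0.0003
```

```bash
python3 go.py h .014 0 .0374
```

```text
t 16.8 pos [ 0.5356 -0.0277  0.0375] rot [ 3.129 -0.004  1.471] F [-0.1  0.6  1.3] open 0.0003
tool shift mm [-17.1  -0.4   0. ] turn -0.001 target [ 0.5335 -0.0447  0.0374]
in target axes [-17.1  -0.4   0.1]
holder frame mm -3.1 0.4
```

Call:
servo_tool(targets="-1.5 -0.3 0 0; -1.5 0 0 0; -1 0 0 0")

```text
time: 17.18
tool_pos: [0.5349, -0.0317, 0.0375]
tool_rot: [3.129, -0.004, 1.471]
contact_force: [0.6, 2.8, 0.6]
opening: 0.0003
```

Call:
servo_tool(targets="-1.2 0 0 0; -1.2 0 0 0; -1 0 0 0")

```text
time: 17.55
tool_pos: [0.5344, -0.0347, 0.0374]
tool_rot: [3.129, -0.006, 1.471]
contact_force: [1.5, 7.9, 1.1]
opening: 0.0006
```

```bash
python3 go.py h .014 0 .0374
python3 - <<'E'
from h import *
p=cams.read_camera("side"); save(p,"s9.png",(290,180,420,280),5.5)
E
```

```text
t 17.55 pos [ 0.5344 -0.0347  0.0374] rot [ 3.129 -0.006  1.471] F [1.5 7.9 1.1] open 0.0006
tool shift mm [-10.    0.1  -0. ] turn -0.001 target [ 0.5335 -0.0447  0.0374]
in target axes [-10.    0.1   0. ]
holder frame mm 4.0 -0.1
```

View pics/s9.png

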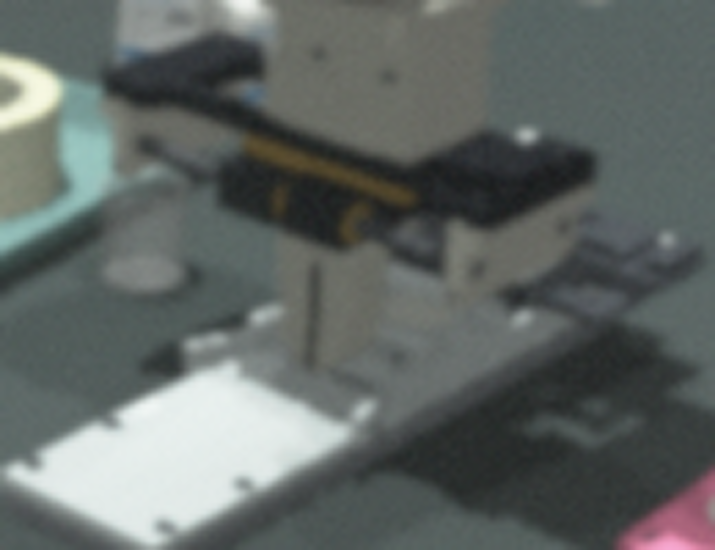

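Call:
servo_tool(targets="-1 0 0 0; -1 0 0 0")

```text
time: 17.85
tool_pos: [0.5343, -0.0348, 0.0375]
tool_rot: [3.129, -0.009, 1.47]
contact_force: [1.7, 7.5, 0.9]
opening: 0.0007
```

```bash
python3 go.py h .014 0 .0374
```

```text
t 17.85 pos [ 0.5343 -0.0348  0.0375] rot [ 3.129 -0.009  1.47 ] F [1.7 7.5 0.9] open 0.0007
tool shift mm [-10.    0.3   0. ] turn -0.002 target [ 0.5335 -0.0447  0.0374]
in target axes [-10.    0.2   0.1]
holder frame mm 4.0 -0.2
```

Call:
servo_tool(targets="-1.5 0 0 0; -2 0 0 0")

```text
time: 18.1
tool_pos: [0.5342, -0.0352, 0.0375]
tool_rot: [3.129, -0.013, 1.469]
contact_force: [2.6, 13.4, 2.0]
opening: 0.0004
```

```bash
python3 go.py h .014 0 .0374
```

```text
t 18.1 pos [ 0.5342 -0.0352  0.0375] rot [ 3.129 -0.013  1.469] F [ 2.6 13.4  2. ] open 0.0004
tool shift mm [-9.5  0.3  0. ] turn -0.003 target [ 0.5335 -0.0447  0.0374]
in target axes [-9.5  0.3  0.1]
holder frame mm 4.5 -0.3
```

The stop is rigid: force rises with the command and there is no advance. Backing off to look.

Call:
servo_tool(targets="2 0 0 0; 5 0 0 0; 10 0 0 0; 15 0 -5 0; 15 0 -20 0; 15 0 -20 0; 15 0 -20 0; 30 0 -20 0; 30 0 0 0; 30 0 0 0; 0 0 0 0")

```text
time: 19.48
tool_pos: [0.55, 0.1411, 0.13]
tool_rot: [3.127, -0.013, 1.472]
contact_force: [0.3, -0.9, 0.3]
opening: 0.0005
```

```bash
python3 go.py h .085 .038 .14
python3 - <<'E'
from h import *
p=cams.read_camera("side"); save(p,"s10.png",(310,170,430,270),6)
p=cams.read_camera("top"); save(p,"t10.png",(360,190,500,310),5)
E
```

```text
t 19.48 pos [0.55   0.1411 0.13  ] rot [ 3.127 -0.013  1.472] F [ 0.3 -0.9  0.3] open 0.0005
tool shift mm [-257.4   40.2  -12.7] turn -0.0 target [ 0.5643 -0.1191  0.14  ]
in target axes [-257.5   40.   -10. ]
holder frame mm -172.5 -2.0
```

View pics/s10.png

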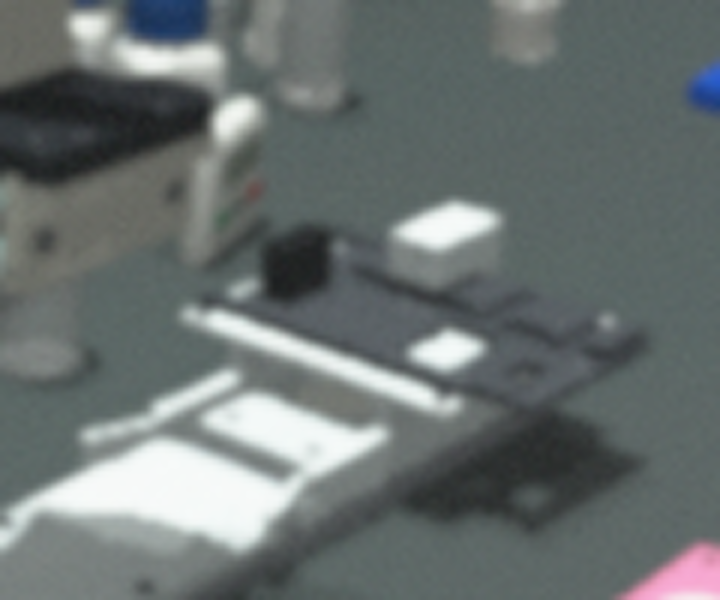

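View pics/t10.png

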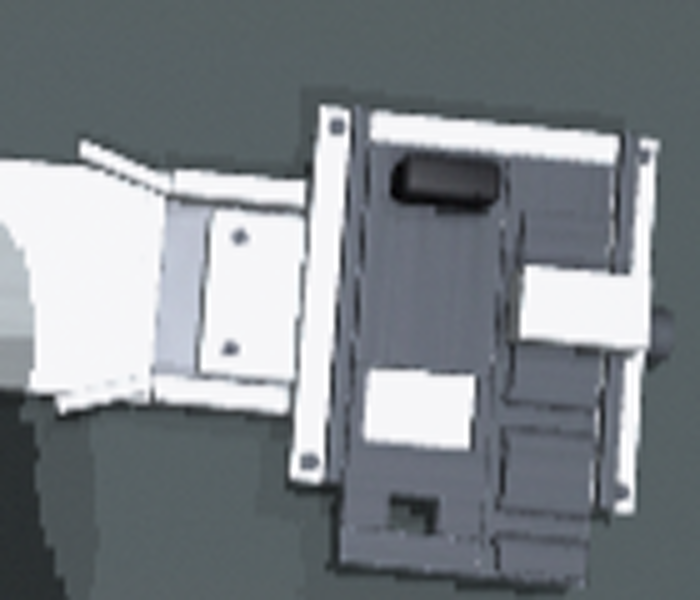

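Run:
```python
from h import *
p=cams.read_camera("top"); q=np.load("q.npy"); c,s=np.cos(q[2]),np.sin(q[2])
for u,v,z in((211,210,.026),(200,372,.026),(165,200,.022),(152,375,.022)):
    e=ray(p,360+(u+.5)/5-.5,190+(v+.5)/5-.5,z)[:2]-q[:2]; print(((c*e[0]+s*e[1])*1000).round(1),((-s*e[0]+c*e[1])*1000).round(1))
```

```text
14.8 28.1
15.7 -27.1
-0.5 30.5
0.1 -29.3
```

The carrier lies flat and square in the pocket with its tail about 15 mm beyond the lip, so its leading end is at about 115 mm. That agrees with the contact reading. Now the shutter.

Call:
servo_tool(targets="-25 4 0 0; -35 5 0 0; -35 5 0 0; -35 5 0 0; -35 5 0 0; -35 5 0 0; -30 5 0 0; -20 4 0 0; -8 2 0 0; 0 0 0 0; 0 0 0 0", hand=0.5)

```text
time: 21.0
tool_pos: [0.5595, -0.1371, 0.1264]
tool_rot: [3.132, -0.011, 1.459]
contact_force: [-0.0, 0.4, -1.4]
opening: 0.0459
```

```bash
python3 go.py h .085 .038 .10
```

```text
t 21.0 pos [ 0.5595 -0.1371  0.1264] rot [ 3.132 -0.011  1.459] F [-0.   0.4 -1.4] open 0.0459
tool shift mm [18.1  2.5 26.6] turn -0.013 target [ 0.5643 -0.1191  0.1   ]
in target axes [18.4  3.  26.4]
holder frame mm 103.4 35.0
```

Call:
servo_tool(targets="12 2 0 -0.013; 6 1 10 0; 0 0 10 0; 0 0 0 0; 0 0 0 0")

```text
time: 21.62
tool_pos: [0.5648, -0.1151, 0.1047]
tool_rot: [3.133, -0.012, 1.477]
contact_force: [-0.9, -0.4, -0.4]
opening: 0.0459
```

```bash
python3 go.py h .085 .038 .074
python3 - <<'E'
from h import *
p=cams.read_camera("side"); save(p,"s11.png",(310,150,450,270),5)
p=cams.read_camera("top"); save(p,"t11.png",(360,190,500,310),5)
E
```

```text
t 21.62 pos [ 0.5648 -0.1151  0.1047] rot [ 3.133 -0.012  1.477] F [-0.9 -0.4 -0.4] open 0.0459
tool shift mm [-4.4 -0.4 30.6] turn 0.005 target [ 0.5643 -0.1191  0.074 ]
in target axes [-4.1 -0.1 30.7]
holder frame mm 80.9 38.1
```

View pics/s11.png

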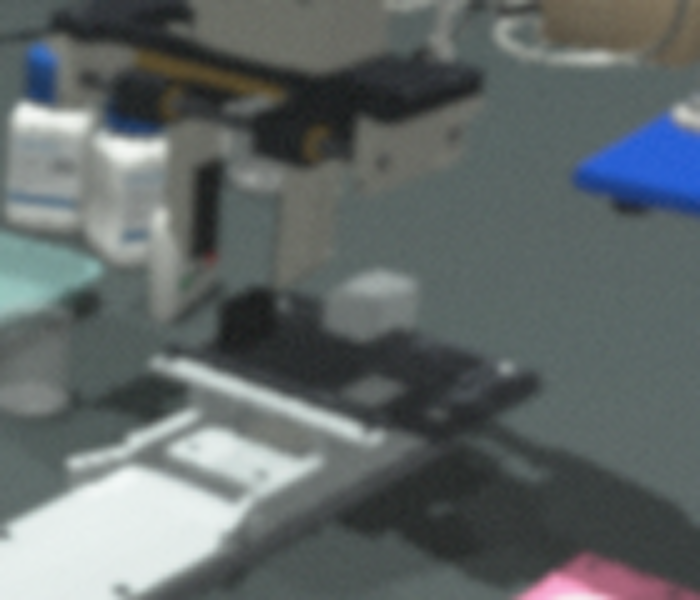

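View pics/t11.png

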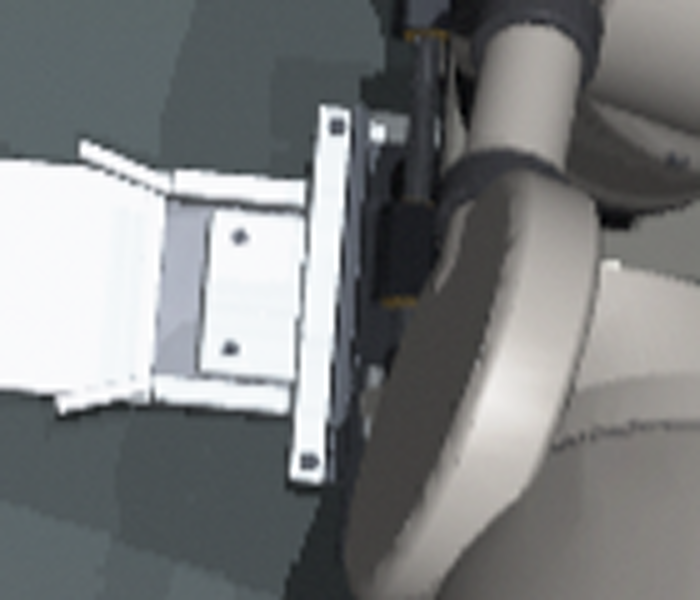

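Call:
servo_tool(targets="-4 0 8 0; 0 0 10 0; 0 0 8 0; 0 0 3 0; 0 0 0 0")

```text
time: 22.35
tool_pos: [0.5645, -0.1198, 0.0735]
tool_rot: [3.133, -0.012, 1.475]
contact_force: [0.3, -0.0, -0.5]
opening: 0.0458
```

```bash
python3 go.py h .085 .038 .074
```

```text
t 22.35 pos [ 0.5645 -0.1198  0.0735] rot [ 3.133 -0.012  1.475] F [ 0.3 -0.  -0.5] open 0.0458
tool shift mm [ 0.7 -0.2 -0.5] turn 0.004 target [ 0.5643 -0.1191  0.074 ]
in target axes [ 0.7 -0.2 -0.5]
holder frame mm 85.7 38.2
```

Call:
servo_tool(targets="0 0 0 0; 0 0 0 0; 0 0 0 0; 0 0 0 0", hand=0, squeeze=15)

```text
time: 22.85
tool_pos: [0.5645, -0.1198, 0.0742]
tool_rot: [3.133, -0.011, 1.476]
contact_force: [-0.7, 0.8, 0.0]
opening: 0.0137
```

```bash
python3 go.py h .085 .073 .0735
```

```text
t 22.85 pos [ 0.5645 -0.1198  0.0742] rot [ 3.133 -0.011  1.476] F [-0.7  0.8  0. ] open 0.0137
tool shift mm [ 0.5 34.7  1. ] turn 0.004 target [ 0.5992 -0.1226  0.0735]
in target axes [ 0.6 34.7  0.7]
holder frame mm 85.6 38.3
```

Call:
servo_tool(targets="0 3 0 0; 0 4 0 0; 0 4 0 0; 0 4 0 0; 0 4 0 0; 0 4 0 0; 0 0 0 0")

```text
time: 23.72
tool_pos: [0.5893, -0.1222, 0.0742]
tool_rot: [3.133, -0.011, 1.475]
contact_force: [-0.6, 0.3, 0.0]
opening: 0.0139
```

```bash
python3 go.py h .0856 .0733 .0742
```

```text
t 23.73 pos [ 0.5893 -0.1222  0.0742] rot [ 3.133 -0.011  1.475] F [-0.6  0.3  0. ] open 0.0139
tool shift mm [-0.  10.1  0.1] turn 0.004 target [ 0.5994 -0.1232  0.0742]
in target axes [ 0.  10.1 -0. ]
holder frame mm 85.6 63.2
```

Call:
servo_tool(targets="0 3 0 0; 0 3 0 0; 0 2 0 0; 0 1 0 0; 0 0 0 0; 0 0 0 0")

```text
time: 24.48
tool_pos: [0.5989, -0.1232, 0.0742]
tool_rot: [3.133, -0.011, 1.475]
contact_force: [0.4, -1.1, -0.9]
opening: 0.0139
```

```bash
python3 go.py h .0856 .0733 .0742
```

```text
t 24.48 pos [ 0.5989 -0.1232  0.0742] rot [ 3.133 -0.011  1.475] F [ 0.4 -1.1 -0.9] open 0.0139
tool shift mm [0.1 0.5 0. ] turn 0.004 target [ 0.5994 -0.1232  0.0742]
in target axes [0.1 0.5 0. ]
holder frame mm 85.7 72.8
```

Travel is 34.5 mm. Releasing partially and symmetrically, then lifting away.

Call:
servo_tool(targets="0 0.3 0 0; 0 0 0 0; 0 0 0 0; 0 0 0 0; 0 0 0 0", hand=0.5)

```text
time: 25.1
tool_pos: [0.5995, -0.1231, 0.0746]
tool_rot: [3.132, -0.011, 1.476]
contact_force: [-1.5, 1.2, 0.0]
opening: 0.0456
```

Call:
servo_tool(targets="0 0 -10 0; 0 0 -20 0; 0 0 -25 0; 0 0 -25 0; 0 0 -20 0; 40 0 0 0; 50 0 0 0; 50 0 0 0; 50 0 0 0; 50 0 0 0; 30 0 0 0; 0 0 0 0")

```text
time: 26.6
tool_pos: [0.6266, 0.1516, 0.1904]
tool_rot: [3.121, -0.011, 1.473]
contact_force: [-0.8, -0.0, -0.3]
opening: 0.0459
```

Run:
```python
from h import *
s=telemetry.observe(); print(s["time"],s["tool_pos"],s["contact_force"])
q=np.load("q.npy"); c,sn=np.cos(q[2]),np.sin(q[2])
p=cams.read_camera("side"); save(p,"s12.png",(310,150,450,270),5)
p=cams.read_camera("top"); save(p,"t12.png",(360,190,500,310),5)
for y in(.038,.073,.108):
    X=[q[0]+c*.085-sn*y,q[1]+sn*.085+c*y,.0775]; print(y,(proj(p,X)-[360,190]+.5)*5)
```

```text
26.6 [0.626625   0.15160259 0.19037452] [-0.78608058 -0.0280399  -0.2550972 ]
0.038 [453.25715939 179.80693634]
0.073 [461.31792322  73.04669839]
0.108 [469.31649545 -32.88984707]
```

View pics/s12.png

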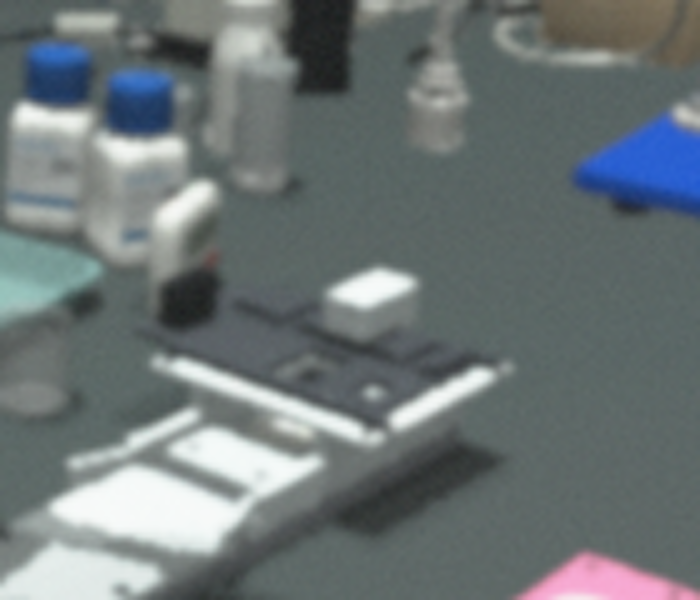

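View pics/t12.png

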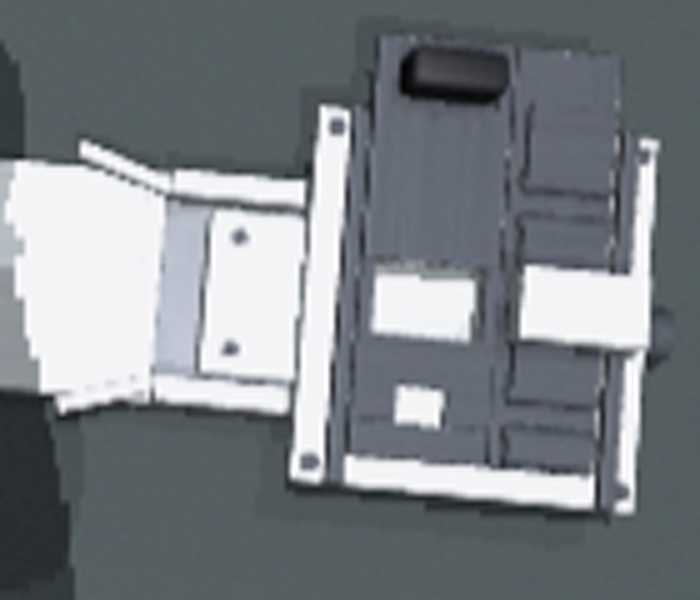

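Run:
```python
from h import *
p=cams.read_camera("top")
for r in cams.cut_out(p,"amber_bottle_center")[:1]: print(r["score"],r["extent"])
print(robot.hand_in())
```

```text
0.63 [211.8, 156.3, 43.5, 36.4]
the job is handed in; nothing more can be done
None
```

I handed the job in at about 27 s of the 64 s allowed. I put the silver carrier on the loading bed and let go, then pushed it over the lip into the pocket until it hit the end stop. I then slid the shutter by its knob to the middle stop and moved the arm clear.

**Last checks:**
- **End stop:** the push met a rigid stop at about 8 N. A harder push, to about 13 N, moved the finger only about 0.5 mm further.
- **Carrier:** in the pictures it lies flat and square in the pocket with its tail about 15 mm beyond the lip. It looked the same after the shutter was moved. By finger position the tail is at 13.5–14 mm, within measuring error.
- **Pin:** I could not see it. That it is pressed in is inferred from the force and the carrier's position.
- **Shutter:** I moved the knob 34.5 mm, plus about 0.5 mm as I let go. In the top view it sits within about 1 mm of where the middle stop should put it, and the window is over the port.
- **Bottle:** nothing came near it, and the last detection matches its first column position. Its row was 5 px different and its outline shorter (36 px against 52), probably because the arm partly hid it. I did not check that picture by eye.

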